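Stand the fallen pipette stand up and park it against the rail

ROBOT

A 7-joint arm with a two-finger parallel gripper is mounted at the origin on the work surface; the furniture and walls round the work are solid. World frame = base frame: x ahead of the robot, y to its left, z up, the work surface at z = 0. Lengths are in m, angles in rad, forces in N, time in s.
With the tool pointing down it reaches from about 0.4 to 0.85 m from the base axis. Payload 4.5 kg.
Tool frame: the origin (TCP) lies on the centre line of the jaws, within the pads' length; the fingertips stand ahead of it and the grasp point (between the pads) lies 5 mm behind it (env.tcp_to_tips is the z of the fingertips in the tool frame, in m); z points along the fingers, y is the direction in which the jaws open and shut (so a half turn about z gives the same grasp; the last joint's range is limited). The gripper opens to 88 mm and grips with 3 to 60 N. Pads are 18 mm wide; open, the fingers measure 123 mm over their backs; the gripper's body (75 mm by 187 mm) begins 45 mm behind the grasp point.
Start: joints at [-1.194, 0.689, -0.195, 1.565, 0.157, 0.902, -0.215], TCP at [0.21, 0.589, 0.253] pointing down, gripper open.
Joint ranges: [-3.01, 3.01], [-0.46, 2.08], [-1.47, 1.51], [0.13, 2.56], [-1, 4.14], [0.04, 2.09], [-2.66, 2.66]. Speed limits (rad/s): [2.57, 2.57, 3.14, 3.14, 3.14, 3.14, 3.14].

INTERFACE

Orientations are given as a rotation vector (axis times angle).
In Python, from station import env, camera, models gives the robot as it stands.
- The arm moves only by the tool carry_out, never from a script. Its arguments are lists of equal length, an entry for each row: "translation": the shift along the world's x, y, z in units of 40 mm (1.0 is 40 mm), a list of three; "twist": the turn, a rotation vector about the world's x, y, z in units of 5 degrees (1.0 is 5 degrees), a list of three; "grip": the finger opening in mm, from 0 to 88.1. A call has exactly 8 rows; each row shifts and turns the commanded pose from where the row before left it; what a row does not reach is not made up. A row lasts 1/8 s, in which the tool goes at most 62.5 mm and 10.7 degrees, less where a joint would pass 70% of its speed; a pose out of reach is approached as far as the arm can. A call is refused whole if a number of a shift passes 1 or a number of a turn 1, either way. A call with a gripper value outside its range is refused whole. The fingers move at their own pace and stop on an object; "newtons" is the grip in N (left out, the last holds). Time passes only in rows, so rows that do not move let the fingers close, or fill a call up. It gives the time, the measured TCP pose, the force and the opening at its end, in the units of the state.
- env.read_state(): the state, without advancing time (a new reading comes with each control period).
- camera(name): name is "scene" or "side" or "wrist"; returns a dict with "frame" (420x560x3 uint8, red, green, blue), "z_map" (420x560 float32, m along the optical axis (not along the pixel's ray), 0 where there is no reading), "fx", "fy", "cx", "cy" (pixels), "R" (3x3) and "t" (3): a world point X has camera coordinates R X + t; the wrist camera has in their place "T_tool_cam" (4x4, takes a point from camera to tool coordinates, whose origin is the TCP and whose axes are the flange's). Camera axes: x right, y down, z forward; pixel columns grow to the right and rows downward; lengths in m; the calibration is good to about 2 mm. The wrist camera is an equidistant fisheye: a pixel r from the principal point sees the ray r / f radians off the axis. A picture is of the moment at which its call begins: read the wrist's pose just before it.
- env.sign_off(): hands the job in, once; it reports no verdict.
Trained networks look in a picture, given as the dict that the camera call returned (one of the last four; its "shot" number tells which), for a name from the list of things; names that differ only in an ending like _2 or _b are one class to them, and where a whole thing is asked for, a point or a joint stands for the part that bears it (a point fixed in the world has none). Each returns a list of dicts, best first, with "p" (0 to 1); they miss things now and then, are a little off and sometimes report something else, mostly with a low value. They report only what shows in the picture. A call takes as long as a camera call. They do not tell look-alikes from the thing itself.
- models.masks_of(picture, target): "pixels" (420x560 bool, what is visible of it) and "box" ([centre column, centre row, width, height] in pixels, round what is visible of it).
- models.pinpoint(picture, target): "location" ([column, row] in pixels: a listed point, or the origin of a listed thing).
The state is a dict: "time": time; "q": joint angles; "dq": joint speeds; "joint_efforts": joint torques, N m; "tool_pos": TCP position; "orientation": TCP orientation; "wrist_force": force on the tool from outside, world axes, zero at the start; "torque": the same for the moment, N m; "finger_gap": finger opening in m.
Only numpy, scipy, OpenCV 4.12 (cv2) and the standard library are available. Lean on these libraries where they do the work, as an engineer would, in place of code of your own. Each camera call takes 0.05 s, during which the arm holds its last target.

TASK

The L-shaped pipette stand has fallen on its back. Without gripping or lifting it, push it over on to its base so that it stands upright again, then push it along the worktop until the back of the stand sits flush against the low metal rail behind it, within the rail's length. Leave the other things where they are.

Things in the scene. Friction and masses are not known exactly. Their poses are not given: they have to be found in the camera images.
- stand: Loose L-shaped pipette stand, 0.35 kg: white base block 90 mm deep, 100 wide, 18 thick; aluminium back plate 6 mm thick, 100 wide, on its back edge, toothed top 118 mm above the underside. Origin: middle of the lower back edge (heel). Own z: up the plate; own -x: from heel along the base to its front edge (toe); own y: width. It starts lying on the plate's back, z level, roughly towards the rail.
- stand_push (a point): Point on the dimpled top face of the stand's base, 15 mm from the toe edge, mid-width. At the start the base stands up like a 90 mm high wall and this face looks towards the rail: pushing it there away from the rail (1 to 2 N) turns the stand about its heel, which stays on the worktop; after about 35 degrees it falls on to its base by itself.
- stand_toe (a point): Middle of the front edge face of the stand's base, 90 mm from the heel, half-way up the 18 mm thick base.
- rail: Low aluminium rail screwed to the worktop behind the stand, a bar 24 mm (own x) by 280 mm (own y) by 20 mm high. Origin: centre of its underside. Own -x points to the side where the stand is; that front face is 12 mm from the origin.
- wash_bottle: Bystander, loose, to be left alone: white wash bottle with red cap and bent spout, 61 x 108 x 205 mm, upright. Origin: centre of the underside.
- gel_flask: Bystander, loose, to be left alone: small conical flask, 51 mm wide, 76 mm high, upright. Origin: centre of the underside.
- cylinder_25: Bystander, loose, to be left alone: glass measuring cylinder with a wide foot, 46 mm wide, 151 mm high, upright. Origin: centre of the underside.
- drop_bottle_2: Bystander, loose, to be left alone: dropping bottle with grey glass and red rubber teat, 42 mm wide, 112 mm high, upright. Origin: centre of the underside.
- tape_roll: Bystander, loose, to be left alone: roll of tape lying flat, 104 mm across, 24 mm high. Origin: centre of the underside.
- test_block: Bystander, loose, to be left alone: small flat box, 26 x 44 x 14 mm. Origin: centre of the underside.
Things that resemble listed ones, but are neither listed nor needed, are in the scene too. What is shaped like the stand but orange, turquoise or yellow is not meant.

How it is judged:
On the way, in this order (a step that is already met when the one before it is completed fails the run):
1. the stand is upright on its base, still short of the rail (angle between stand's own z axis and vertical below 0.08 rad and x of stand in the frame of rail below -0.04 m and height (world z) of stand below 0.006 m), for 0.2 s.
2. the stand is upright with its back flush against the rail (angle between stand's own z axis and vertical below 0.08 rad and x of stand in the frame of rail between -0.019 and 0 m and y of stand in the frame of rail between -0.09 and 0.09 m and angle between the x axis of stand and the x axis of rail, either way round below 0.08 rad and height (world z) of stand below 0.006 m), for 0.2 s.
At the end, for the whole second after the job is handed in: The stand is at rest upright on its base on the worktop (within 0.08 rad), the middle of its lower back edge within 7 mm of the rail's front face, square to the rail within 0.08 rad, and not past the rail's ends (its middle within 90 mm of the rail's middle) (all of step 2 and linear speed of stand below 0.02 m/s); the robot touches nothing.
It fails at once if the stand is lifted: its heel rises more than 25 mm off the worktop (height (world z) of stand above 0.025 m).
It fails at once if a bystander is moved more than 20 mm (distance of any of wash_bottle, gel_flask, cylinder_25, drop_bottle_2, tape_roll, test_block from where it was at the start of the episode above 0.02 m).
It also fails if it takes over 58 s, if anything falls off the work surface, if the arm or the gripper's body presses on something with over 40 N, if the wrist force passes 120 N, or if a joint passes its speed limit or range.

## Working session

There is one attempt and no reset: what is moved stays moved. The work goes in short steps, Python scripts to look and compute and a tool call to move; the robot and the scene stay as the last step left them, time stands still between calls to the robot, and variables do not carry over. Pictures are saved under pics/ and viewed, and the job is handed in when it is done.

Besides the shell and the picture viewer there is one more tool, called after "Call:" by a JSON object that holds its "method" and its "body". carry_out: Moves the arm, as the interface text tells. Its arguments: {"type":"object","properties":{"translation":{"type":"array"},"twist":{"type":"array"},"grip":{"type":"array"},"newtons":{"type":"number"}},"required":["translation","twist","grip"]}

```bash
mkdir -p pics
cat > h.py <<'E'
import numpy as np, cv2, pickle
from station import env, camera, models
from scipy.spatial.transform import Rotation as Ro
def save(p,n): cv2.imwrite('pics/'+n+'.png', p['frame'][:,:,::-1])
def cloud(p):
    v,u=np.mgrid[0:420,0:560]; z=p['z_map']
    X=np.stack([(u-p['cx'])/p['fx']*z,(v-p['cy'])/p['fy']*z,z],-1)
    return (X-p['t'])@p['R']   # R^T (X-t)
def proj(p,X):
    c=np.asarray(X)@p['R'].T+p['t']; return np.stack([c[...,0]/c[...,2]*p['fx']+p['cx'],c[...,1]/c[...,2]*p['fy']+p['cy']],-1)
E
python3 - <<'E'
from h import *
s=env.read_state(); print(s, env.tcp_to_tips)
for n in ['scene','side']:
    p=camera(n); save(p,n+'0'); 
    pickle.dump({k:v for k,v in p.items()},open(n+'0.pkl','wb'))
    W=cloud(p)
    for t in ['stand','rail','wash_bottle','gel_flask','cylinder_25','drop_bottle_2','tape_roll','test_block']:
        for m in models.masks_of(p,t)[:3]:
            px=m['pixels']&(p['z_map']>0)
            if px.sum()<5: continue
            w=W[px]; print(n,t,round(m['p'],2),np.round(m['box']),np.round(np.median(w,0),3),np.round(np.percentile(w,3,axis=0),3),np.round(np.percentile(w,97,axis=0),3))
E
```

```text
{'time': 0.0, 'q': array([-1.19420117,  0.68999187, -0.19450168,  1.56630652,  0.15731415,
        0.90251589, -0.21511079]), 'dq': array([-1.61275607e-03, -4.00408666e-04, -1.35149850e-03,  1.02909942e-03,
        1.01846802e-04,  3.75480907e-05, -7.10905543e-04]), 'joint_efforts': array([-5.22423397e-05, -5.27546918e+01, -1.26714941e+00, -1.53422499e+01,
       -5.27144352e-02,  6.36097175e-03,  1.53884826e-04]), 'tool_pos': array([0.20993068, 0.58805746, 0.25191478]), 'orientation': array([-5.35695369e-01, -3.09541791e+00,  2.86212866e-03]), 'wrist_force': array([-0.19144439,  0.24920079, -0.582814  ]), 'torque': array([-0.00316097, -0.08354635,  0.01535547]), 'finger_gap': 0.08826922494356408} 0.014
scene stand 0.86 [359. 315.  62.  70.] [ 0.526 -0.324  0.007] [ 0.476 -0.404  0.002] [ 0.581 -0.298  0.09 ]
scene stand 0.83 [252. 306.  57.  47.] [ 0.295 -0.194  0.008] [ 0.254 -0.236  0.002] [ 0.37  -0.132  0.09 ]
scene stand 0.82 [291. 172.  36.  35.] [0.75  0.409 0.026] [0.683 0.347 0.001] [0.788 0.458 0.089]
scene rail 0.19 [346. 274.  32.  31.] [ 0.609 -0.168  0.02 ] [ 0.566 -0.
[... 1048 characters left out ...]
0.12  0.008] [0.298 0.078 0.001] [0.415 0.196 0.088]
side rail 0.94 [225. 224.  23.  50.] [0.711 0.078 0.018] [ 0.679 -0.067 -0.001] [0.747 0.192 0.021]
side wash_bottle 0.61 [302. 236.  28.  71.] [0.47  0.295 0.083] [ 0.44   0.206 -0.001] [0.498 0.306 0.195]
side gel_flask 0.52 [234. 178.  14.  23.] [ 0.704 -0.197  0.027] [ 0.685 -0.212  0.002] [ 0.723 -0.185  0.072]
side cylinder_25 0.56 [257. 236.  13.  44.] [0.606 0.244 0.063] [0.591 0.225 0.002] [0.622 0.254 0.144]
side drop_bottle_2 0.72 [289. 174.  15.  25.] [ 0.491 -0.197  0.044] [ 0.472 -0.213  0.004] [ 0.51  -0.185  0.097]
side tape_roll 0.89 [254. 190.  27.  20.] [ 0.621 -0.143  0.017] [ 0.576 -0.204 -0.002] [ 0.663 -0.105  0.025]
```

Run:
```python
import pickle,cv2
for n in ['scene0','side0']:
    p=pickle.load(open(n+'.pkl','rb')); f=p['frame'][:,:,::-1]
    c=f[140:360,180:420] ; cv2.imwrite('pics/'+n+'z.png',cv2.resize(c,None,fx=2.7,fy=2.7,interpolation=cv2.INTER_CUBIC))
```

```text
(no output)
```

View pics/scene0z.png

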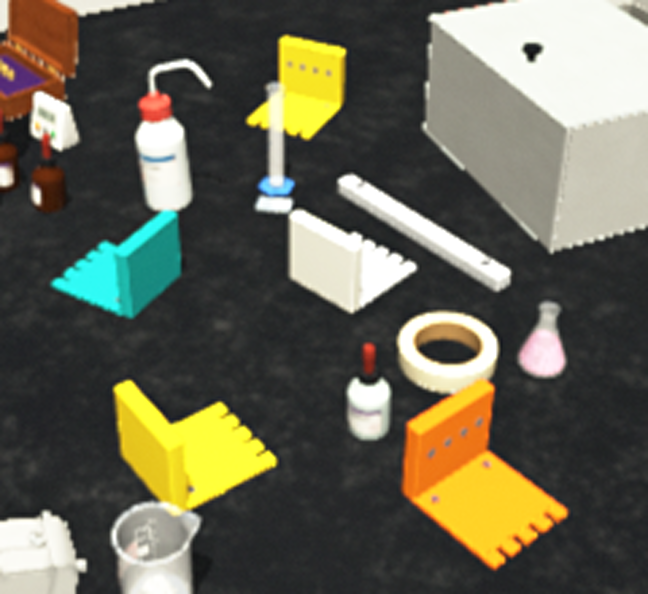

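View pics/side0z.png

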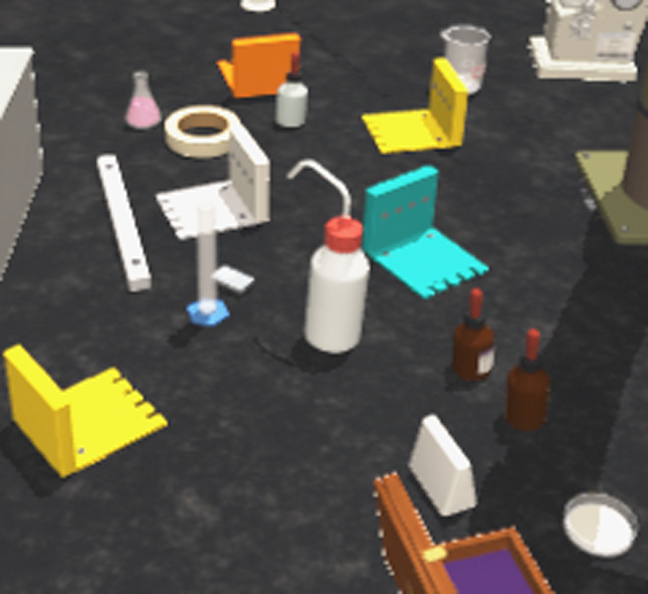

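View pics/scene0.png

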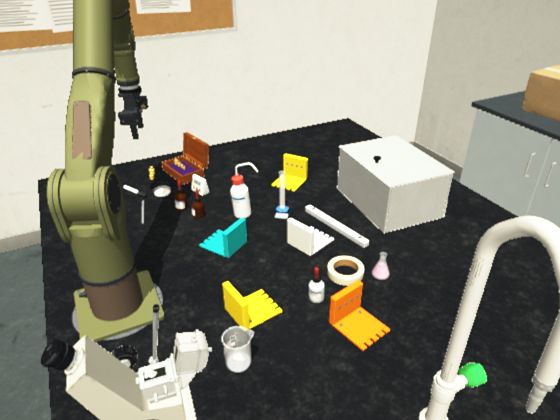

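The white stand lies with its base wall at about (306,236) in the scene picture and its plate towards the rail, which runs from (308,207) to (367,243). I'll measure the poses next.

```bash
cat > meas.py <<'E'
from h import *
ps=[]
for n in ['scene0','side0']:
    p=pickle.load(open(n+'.pkl','rb')); W=cloud(p); f=p['frame'].astype(int); ok=p['z_map']>0
    v,u=np.mgrid[0:420,0:560]
    # white-ish objects in region
    x,y,z=W[...,0],W[...,1],W[...,2]
    wh=(f.min(-1)>100)&((f.max(-1)-f.min(-1))<45)&ok
    reg=(x>.5)&(x<.82)&(y>-.14)&(y<.23)
    top=wh&reg&(z>.08)&(z<.1)&(x<.68)
    print(n,'wall top n',top.sum())
    if top.sum()>5:
        P=np.c_[x[top],y[top]].astype(np.float32); print(cv2.minAreaRect(P), z[top].mean())
    pl=wh&reg&(z>.002)&(z<.013)&(x<.69)&(y<.12)
    print('plate',pl.sum(),cv2.minAreaRect(np.c_[x[pl],y[pl]].astype(np.float32)))
    rt=wh&reg&(z>.015)&(z<.026)&(x>.66)
    P=np.c_[x[rt],y[rt]].astype(np.float32);print('rail',rt.sum(),cv2.minAreaRect(P),P.mean(0),P.min(0),P.max(0),z[rt].mean())
    tb=wh&(x>.5)&(x<.66)&(y>.12)&(y<.24)&(z>.005)&(z<.02)
    if tb.sum(): print('tb',tb.sum(),np.median(W[tb],0),W[tb].min(0),W[tb].max(0))
E
python3 meas.py
python3 - <<'E'
from h import *
for n in ['scene','side']:
    p=camera(n)
    for t in ['stand','rail','stand_push','stand_toe','test_block','tape_roll','cylinder_25']:
        print(n,t,[(np.round(m['location']),round(m['p'],2)) for m in models.pinpoint(p,t)[:5]])
E
```

```text
scene0 wall top n 185
((0.5657000541687012, 0.09272485226392746), (0.27863505482673645, 0.05843333154916763), 83.3235092163086) 0.08729134121252427
plate 325 ((0.6032683253288269, 0.024583280086517334), (0.21199454367160797, 0.1482686996459961), 81.79962158203125)
rail 383 ((0.7131935954093933, 0.023557543754577637), (0.3302936255931854, 0.0900491401553154), 87.93792724609375) [0.7145942  0.03949562] [ 0.6623496  -0.13993748] [0.75473976 0.18944684] 0.018706774389806193
tb 78 [0.5793211  0.17942619 0.01357633] [0.55381954 0.15641209 0.00571679] [0.61111819 0.23507686 0.01931575]
side0 wall top n 106
((0.5571025013923645, 0.008363019675016403), (0.019637400284409523, 0.1006254330277443), 18.337556838989258) 0.08679544189012581
plate 394 ((0.6202946901321411, -0.030333079397678375), (0.12311673164367676, 0.21938252449035645), 16.86850929260254)
rail 324 ((0.7134416699409485, 0.02613121271133423), (0.3349062502384186, 0.08935434371232986), 87.74894714355469) [0.71334404 0.06693041] [ 0.66247517 -0.1396041 ] [0.7542024  0.19486792] 0.018276704194058115
tb 81 [0.57890988 0.18841437 0.0122
[... 692 characters left out ...]
ay([346., 273.]), 0.62)]
scene cylinder_25 [(array([281., 210.]), 0.66)]
side stand [(array([348., 184.]), 0.96), (array([192., 307.]), 0.83), (array([328., 224.]), 0.74), (array([274., 214.]), 0.73), (array([277., 176.]), 0.56)]
side rail [(array([224., 224.]), 0.95)]
side stand_push [(array([344., 170.]), 0.96), (array([198., 283.]), 0.81), (array([330., 210.]), 0.76), (array([276., 156.]), 0.65), (array([268., 196.]), 0.61)]
side stand_toe [(array([346., 164.]), 0.97), (array([195., 276.]), 0.74), (array([276., 155.]), 0.72), (array([273., 194.]), 0.57)]
side test_block [(array([266., 245.]), 0.51)]
side tape_roll [(array([257., 194.]), 0.59)]
side cylinder_25 [(array([258., 256.]), 0.8)]
```

Run:
```python
from h import *
for n in ['scene0','side0']:
    p=pickle.load(open(n+'.pkl','rb')); W=cloud(p); f=p['frame'].astype(int); ok=p['z_map']>0
    x,y,z=W[...,0],W[...,1],W[...,2]
    wh=(f.min(-1)>100)&((f.max(-1)-f.min(-1))<45)&ok
    def comp(m):
        k,l,s,c=cv2.connectedComponentsWithStats(m.astype(np.uint8)); i=1+np.argmax(s[1:,4]); return l==i
    m=comp(wh&(z>.015)&(z<.024)&(x>.66)&(x<.77)&(y>-.1)&(y<.22))
    print(n,'rail',m.sum(),cv2.minAreaRect(np.c_[x[m],y[m]].astype(np.float32)))
    P=W[m]; l=cv2.fitLine(P[:,:2].astype(np.float32),cv2.DIST_HUBER,0,.01,.01).ravel(); s=(P[:,:2]-l[2:])@l[:2]; print(l,np.degrees(np.arctan2(l[1],l[0])),np.percentile(s,[0,1,99,100]),l[2:]+l[:2]*(s.min()+s.max())/2)
    m=comp(wh&(z>.083)&(z<.1)&(x>.5)&(x<.62)&(y>-.07)&(y<.08))
    print('top',m.sum(),cv2.minAreaRect(np.c_[x[m],y[m]].astype(np.float32)))
    m=comp(wh&(z>.003)&(z<.03)&(x>.55)&(x<.69)&(y>-.07)&(y<.1))
    print('plate',m.sum(),cv2.minAreaRect(np.c_[x[m],y[m]].astype(np.float32)))
```

```text
scene0 rail 380 ((0.7135657072067261, 0.050898678600788116), (0.031822625547647476, 0.2811897099018097), 12.743587493896484)
[ 0.22017327 -0.97546077  0.7229241   0.00132507] -77.280785 [-0.19101046 -0.1844999   0.08719719  0.0901786 ] [0.71182387 0.05050383]
top 146 ((0.5564600825309753, 0.000769052654504776), (0.023112215101718903, 0.09925287216901779), 18.527217864990234)
plate 303 ((0.605494499206543, 0.006945963948965073), (0.12263304740190506, 0.07745842635631561), 20.33484649658203)
side0 rail 322 ((0.7160473465919495, 0.05766722559928894), (0.023839937523007393, 0.2817508578300476), 12.903820037841797)
[ 0.22229888 -0.97497857  0.7136474   0.0681927 ] -77.1559 [-0.13007921 -0.12650591  0.1472849   0.15166707] [0.7160469  0.05766885]
top 92 ((0.5570781230926514, 0.008355125784873962), (0.019575972110033035, 0.10062940418720245), 18.321199417114258)
plate 360 ((0.6111372113227844, 0.026480626314878464), (0.10277591645717621, 0.10410749167203903), 18.70880699157715)
```

Poses, averaged over both cameras:

| Thing | Position | Direction |
|---|---|---|
| Rail | centre about (0.715, 0.055) | normal at 12.8° |
| Stand | heel about (0.548, 0.003) | 18.4° |

I'll now move over the scene to the rail side of the base wall, turning the jaws by 38° so they line up with the stand's width.

Call:
{"method": "carry_out", "body": {"translation": [[0.3,-0.4,0.4],[0.6,-0.9,0.3],[0.6,-0.9,0.1],[0.6,-0.9,0],[0.6,-0.9,0],[0.6,-0.9,0],[0.6,-0.9,0],[0.6,-0.9,0]], "twist": [[0,0,0.3],[0,0,0.5],[0,0,0.5],[0,0,0.5],[0,0,0.5],[0,0,0.5],[0,0,0.5],[0,0,0.5]], "grip": [50,50,50,50,50,50,50,50]}}

```text
time: 2.7
tool_pos: [0.3909, 0.3195, 0.2849]
orientation: [0.015, 3.141, 0.001]
wrist_force: [1.4, 0.2, -0.1]
finger_gap: 0.05
```

Call:
{"method": "carry_out", "body": {"translation": [[0.6,-0.9,0],[0.6,-0.9,0],[0.6,-0.9,0],[0.7,-0.9,0],[0.7,-0.9,0],[0.7,-0.9,0],[0.7,-0.9,0],[0.6,-0.9,0]], "twist": [[0,0,0.5],[0,0,0.5],[0,0,0.5],[0,0,0.5],[0,0,0.5],[0,0,0.5],[0,0,0.5],[0,0,0.3]], "grip": [50,50,50,50,50,50,50,50]}}

```text
time: 3.7
tool_pos: [0.5991, 0.0313, 0.2848]
orientation: [-0.502, 3.101, 0.0]
wrist_force: [0.1, -0.2, -0.3]
finger_gap: 0.0502
```

```bash
cat >> h.py <<'E'
def st():
    s=env.read_state(); R=Ro.from_rotvec(s['orientation']).as_matrix()
    print('t',round(s['time'],2),'pos',np.round(s['tool_pos'],4),'y-axis',np.round(R[:,1],3),np.round(np.degrees(np.arctan2(R[1,1],R[0,1])),2),'z',np.round(R[:,2],3),'F',np.round(s['wrist_force'],2),'gap',round(s['finger_gap'],4)); return s
def zoom(p,n,r=(140,360,180,420)):
    c=p['frame'][r[0]:r[1],r[2]:r[3],::-1]; cv2.imwrite('pics/'+n+'.png',cv2.resize(c,None,fx=2.7,fy=2.7,interpolation=cv2.INTER_CUBIC))
E
python3 -c "
from h import *
st()
p=camera('wrist'); save(p,'w1')"
```

```text
t 3.7 pos [0.5991 0.0313 0.2848] y-axis [-0.316  0.949  0.   ] 108.39 z [ 0.  0. -1.] F [ 0.07 -0.19 -0.3 ] gap 0.0502
```

View pics/w1.png

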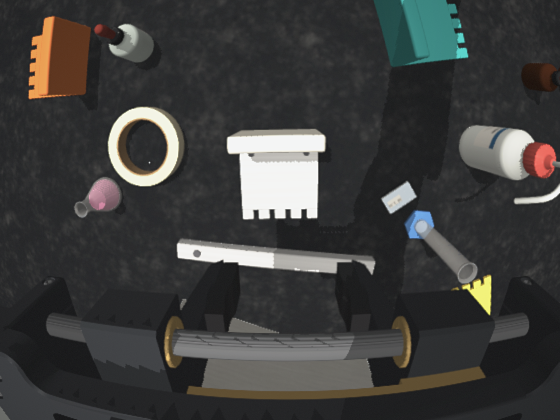

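The wrist view shows the stand's wall at (277,142), parallel to the jaws, and the rail at (277,256). I'll localise both with the wrist camera's depth.

```bash
cat >> h.py <<'E'
def wcloud(p,s):
    v,u=np.mgrid[0:420,0:560].astype(float); a=(u-p['cx'])/p['fx'];b=(v-p['cy'])/p['fy'];r=np.hypot(a,b)+1e-9
    th=np.minimum(r,1.45); k=np.tan(th)/r; z=p['z_map']
    X=np.stack([a*k*z,b*k*z,z],-1); T=p['T_tool_cam']; X=X@T[:3,:3].T+T[:3,3]
    R=Ro.from_rotvec(s['orientation']).as_matrix(); return X@R.T+s['tool_pos']
E
python3 - <<'E'
from h import *
s=env.read_state(); p=camera('wrist'); W=wcloud(p,s); f=p['frame'].astype(int)
print(p['cx'],p['cy'],p['fx'])
wh=(f.min(-1)>100)&((f.max(-1)-f.min(-1))<45)
v,u=np.mgrid[0:420,0:560]
for nm,sel in [('top',wh&(v>120)&(v<158)&(u>215)&(u<335)&(W[...,2]>.08)),('plate',wh&(v>155)&(v<225)&(u>230)&(u<325)&(W[...,2]<.03)),('rail',(f.min(-1)>70)&(v>235)&(v<275)&(u>170)&(u<385)&(W[...,2]>.012)&(W[...,2]<.04))]:
    P=W[sel]; print(nm,sel.sum(),cv2.minAreaRect(P[:,:2].astype(np.float32)),P[:,2].mean(), np.median(P,0))
st()
E
```

```text
287.20545144032315 214.53818504773386 325.19226210127806
top 1745 ((0.5447384119033813, -0.000937923789024353), (0.0449148565530777, 0.09889550507068634), 19.28148651123047) 0.09202753193957937 [0.55685376 0.00358166 0.09062714]
plate 4609 ((0.621986985206604, 0.025449290871620178), (0.08765590190887451, 0.1007567048072815), 19.45073890686035) 0.006907087932074518 [0.61832212 0.02405795 0.00703613]
rail 3060 ((0.7159337997436523, 0.05102981626987457), (0.02474254183471203, 0.2791763246059418), 12.720338821411133) 0.020035050900233574 [0.71661935 0.03822851 0.02064869]
t 3.8 pos [0.6004 0.026  0.2841] y-axis [-0.307  0.952 -0.004] 107.85 z [ 0.001 -0.004 -1.   ] F [-0.17  0.42  0.38] gap 0.0503
```

Call:
{"method": "carry_out", "body": {"translation": [[0.1,-0.1,-0.7],[0.1,0,-0.8],[0,0,-0.8],[0,0,-0.8],[0,0,-0.8],[0,0,-0.7],[0,0,-0.4],[0,0,0]], "twist": [[0,0,0.2],[0,0,0],[0,0,0],[0,0,0],[0,0,0],[0,0,0],[0,0,0],[0,0,0]], "grip": [50,50,50,50,50,50,50,50]}}

```text
time: 4.8
tool_pos: [0.6054, 0.0291, 0.0841]
orientation: [0.529, -3.095, -0.001]
wrist_force: [-0.2, 0.8, -0.4]
finger_gap: 0.05
```

```bash
python3 -c "
from h import *
st()
p=camera('side'); zoom(p,'s2')"
```

```text
t 4.8 pos [0.6054 0.0291 0.0841] y-axis [-0.332  0.943  0.001] 109.39 z [-0.002  0.    -1.   ] F [-0.21  0.83 -0.38] gap 0.05
```

View pics/s2.png

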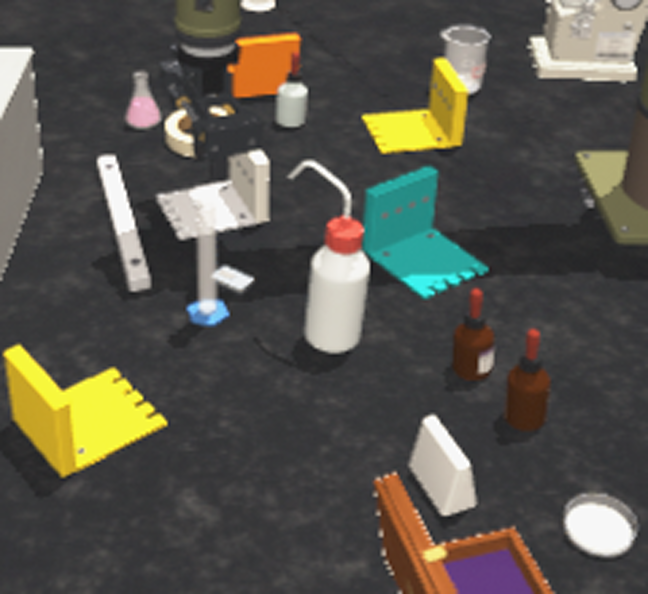

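Side view: the fingers stand on the rail side of the base wall, at about (230,130) in the zoomed picture. I'll approach and start the push slowly.

Call:
{"method": "carry_out", "body": {"translation": [[-0.2,-0.2,0],[-0.2,-0.1,0],[-0.2,-0.1,0],[-0.1,-0.05,0],[-0.1,-0.03,0],[-0.1,-0.03,0],[-0.1,-0.03,0],[-0.1,-0.03,0]], "twist": [[0,0,0],[0,0,0],[0,0,0],[0,0,0],[0,0,0],[0,0,0],[0,0,0],[0,0,0]], "grip": [50,50,50,50,50,50,50,50]}}

```text
time: 5.85
tool_pos: [0.5619, 0.0059, 0.0848]
orientation: [-0.528, 3.097, 0.0]
wrist_force: [1.3, -0.4, 0.5]
finger_gap: 0.0501
```

```bash
python3 -c "
from h import *
st()
p=camera('side'); zoom(p,'s3')"
```

```text
t 5.85 pos [0.5619 0.0059 0.0848] y-axis [-0.332  0.943  0.   ] 109.37 z [ 0.  0. -1.] F [ 1.32 -0.4   0.53] gap 0.0501
```

View pics/s3.png

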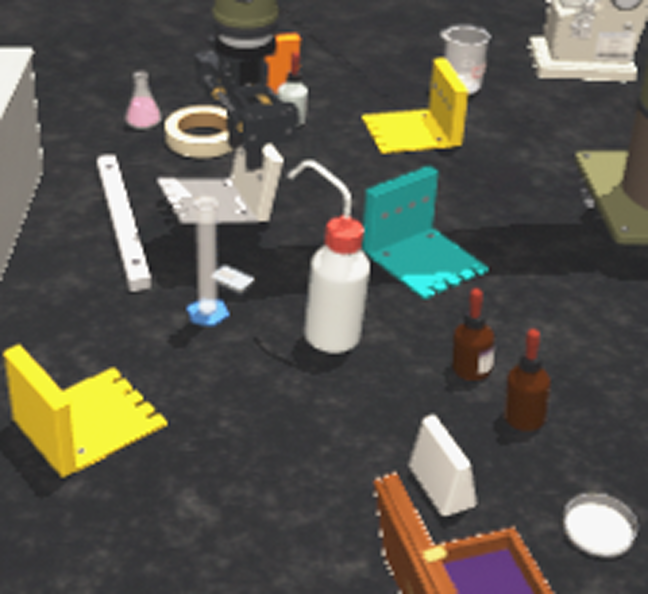

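The stand is turning about its heel, with its toothed edge lifting. I'll keep pushing.

Call:
{"method": "carry_out", "body": {"translation": [[-0.14,-0.05,0],[-0.14,-0.05,0],[-0.14,-0.05,0],[-0.14,-0.05,0],[-0.14,-0.05,0],[-0.14,-0.05,0],[-0.14,-0.05,0],[-0.14,-0.05,0]], "twist": [[0,0,0],[0,0,0],[0,0,0],[0,0,0],[0,0,0],[0,0,0],[0,0,0],[0,0,0]], "grip": [50,50,50,50,50,50,50,50]}}

```text
time: 6.9
tool_pos: [0.5169, -0.0103, 0.0848]
orientation: [0.528, -3.097, -0.0]
wrist_force: [0.2, 0.2, 0.4]
finger_gap: 0.0498
```

```bash
python3 -c "
from h import *
st()
p=camera('side'); zoom(p,'s4')"
```

```text
t 6.9 pos [ 0.5169 -0.0103  0.0848] y-axis [-0.331  0.943  0.   ] 109.36 z [-0.  0. -1.] F [0.2  0.23 0.39] gap 0.0498
```

View pics/s4.png

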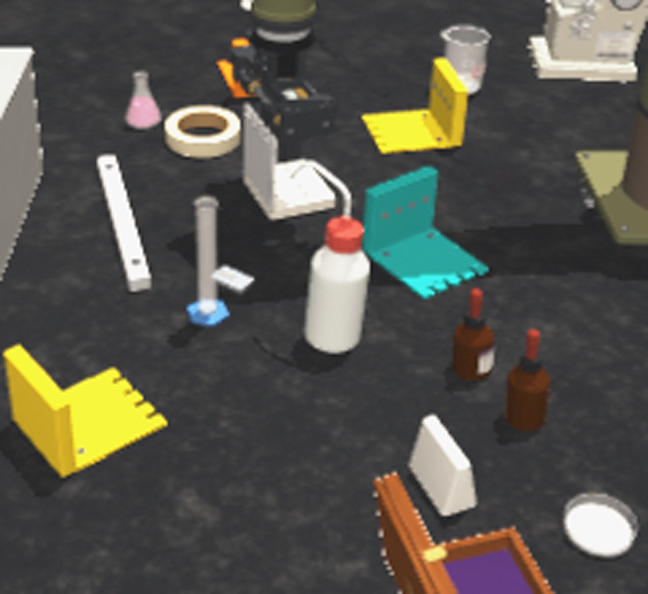

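The stand is upright: plate at (260,160), base at (290,185) in the zoomed picture. I'll back off beyond the toe at the same height and measure again.

Call:
{"method": "carry_out", "body": {"translation": [[-0.2,-0.07,0],[-0.35,-0.12,0],[-0.4,-0.14,0],[-0.4,-0.14,0],[-0.4,-0.14,0],[-0.35,-0.12,0],[-0.2,-0.07,0],[0,0,0]], "twist": [[0,0,0],[0,0,0],[0,0,0],[0,0,0],[0,0,0],[0,0,0],[0,0,0],[0,0,0]], "grip": [50,50,50,50,50,50,50,50]}}

```text
time: 7.95
tool_pos: [0.4249, -0.0423, 0.0848]
orientation: [0.528, -3.096, 0.0]
wrist_force: [-0.7, 1.1, -0.6]
finger_gap: 0.0499
```

```bash
cat > pose.py <<'E'
from h import *
import sys
st()
def comp(m):
    k,l,s,c=cv2.connectedComponentsWithStats(m.astype(np.uint8)); i=1+np.argmax(s[1:,4]); return l==i
for n in ['scene','side']:
    p=camera(n); zoom(p,n+sys.argv[1]); W=cloud(p); f=p['frame'].astype(int); x,y,z=W[...,0],W[...,1],W[...,2]
    wh=(f.min(-1)>80)&((f.max(-1)-f.min(-1))<45)&(p['z_map']>0)
    for nm,m in [('base',wh&(z>.012)&(z<.024)&(x>.42)&(x<.69)&(y>-.1)&(y<.13)),('plate',wh&(z>.04)&(z<.125)&(x>.45)&(x<.76)&(y>-.08)&(y<.12))]:
        m=comp(m); r=cv2.minAreaRect(np.c_[x[m],y[m]].astype(np.float32)); print(n,nm,m.sum(),np.round(r[0],4),np.round(r[1],4),round(r[2],2),'zmax',np.percentile(z[m],99).round(3))
E
python3 pose.py 5
```

```text
t 7.95 pos [ 0.4249 -0.0423  0.0848] y-axis [-0.331  0.943 -0.   ] 109.36 z [-0.001 -0.    -1.   ] F [-0.69  1.11 -0.61] gap 0.0499
scene base 503 [ 0.5008 -0.0162] [0.0934 0.1045] 21.25 zmax 0.024
scene plate 367 [ 0.5402 -0.0021] [0.0125 0.1031] 18.82 zmax 0.118
side base 293 [ 0.5036 -0.0112] [0.0914 0.104 ] 19.87 zmax 0.023
side plate 257 [0.5419 0.0057] [0.0094 0.1096] 18.51 zmax 0.118
```

View pics/scene5.png

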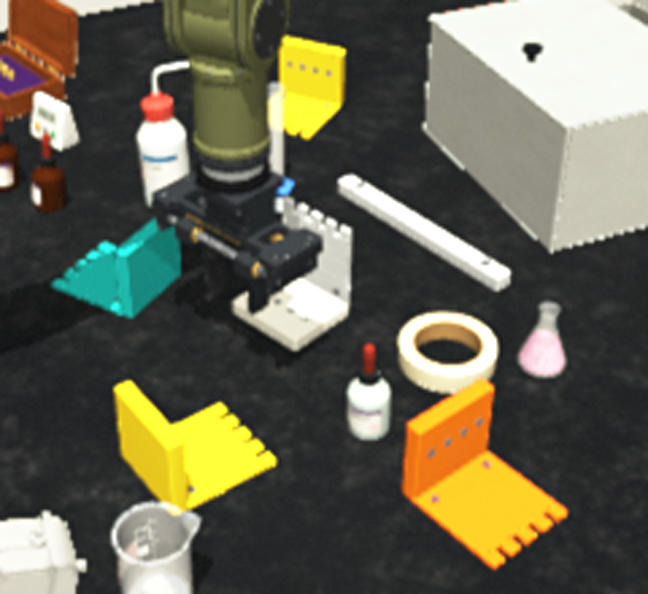

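Call:
{"method": "carry_out", "body": {"translation": [[0,0.05,-0.3],[0,0.05,-0.4],[0,0,-0.4],[0,0,-0.3],[0,0,-0.17],[0.15,0.05,0],[0.2,0.07,0],[0.1,0.03,0]], "twist": [[0,0,0],[0,0,0],[0,0,0],[0,0,0],[0,0,0],[0,0,0],[0,0,0],[0,0,0]], "grip": [60,60,60,60,60,60,60,60]}}

```text
time: 9.05
tool_pos: [0.4446, -0.0343, 0.0423]
orientation: [0.527, -3.086, 0.002]
wrist_force: [-0.8, 0.2, 0.6]
finger_gap: 0.0597
```

Call:
{"method": "carry_out", "body": {"translation": [[0.15,0.05,0],[0.2,0.07,0],[0.25,0.07,0],[0.3,0.08,0],[0.3,0.07,0],[0.3,0.07,0],[0.3,0.07,0],[0.3,0.07,0]], "twist": [[0,0,0],[0,0,0],[0,0,0],[0,0,-0.2],[0,0,-0.2],[0,0,-0.2],[0,0,-0.2],[0,0,-0.2]], "grip": [60,60,60,60,60,60,60,60]}}

```text
time: 10.05
tool_pos: [0.5275, -0.0128, 0.0422]
orientation: [0.391, -3.104, 0.001]
wrist_force: [0.0, 0.2, -0.7]
finger_gap: 0.0596
```

```bash
python3 pose.py 6
```

```text
t 10.05 pos [ 0.5275 -0.0128  0.0422] y-axis [-0.248  0.969  0.001] 104.34 z [-0.013 -0.002 -1.   ] F [ 0.03  0.22 -0.66] gap 0.0596
scene base 263 [ 0.5043 -0.0128] [0.0933 0.1035] 14.35 zmax 0.024
scene plate 95 [0.52  0.004] [0.095  0.0514] 53.71 zmax 0.119
side base 134 [0.5204 0.0186] [0.072  0.1136] 47.98 zmax 0.024
side plate 160 [ 0.5649 -0.0106] [0.0218 0.1437] 15.22 zmax 0.117
```

View pics/side6.png

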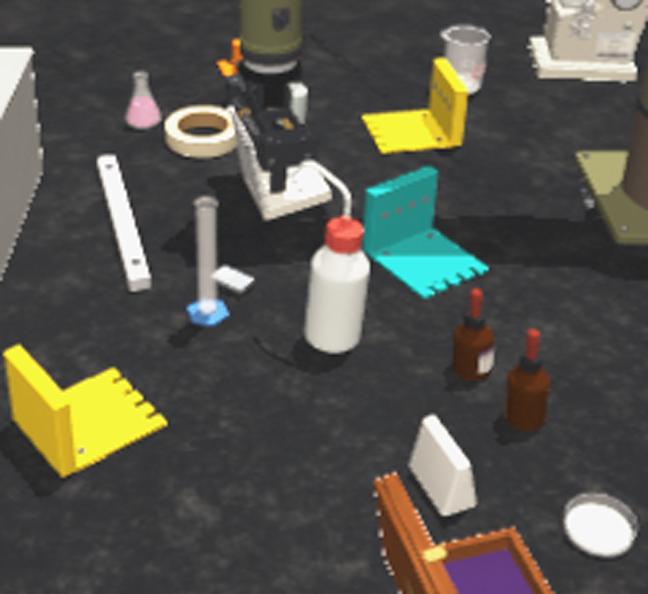

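The descent stopped at z = 0.042, a reach limit close to the base. The fingers therefore passed over the base instead of meeting the toe. I'll check the joints before going on.

```bash
python3 -c "
from h import *
s=st(); print(np.round(s['q'],3), np.round(s['joint_efforts'],2)); print([a for a in dir(env) if a[0]!='_'])
s=env.read_state();p=camera('wrist'); save(p,'w7')
p=camera('scene');zoom(p,'c7')
W=wcloud(camera('wrist'),s)
"
```

```text
t 10.15 pos [ 0.5288 -0.0125  0.0423] y-axis [-0.248  0.969  0.001] 104.34 z [-0.01  -0.002 -1.   ] F [-1.53 -0.21  0.56] gap 0.0601
[ 0.192  0.948 -0.433  1.968  0.914  0.445  0.883] [-4.00e-02 -5.12e+01 -4.89e+00 -5.61e+00 -7.00e-02  5.00e-02  9.00e-02]
['MotionError', 'read_state', 'sign_off', 'tcp_to_tips']
```

View pics/w7.png

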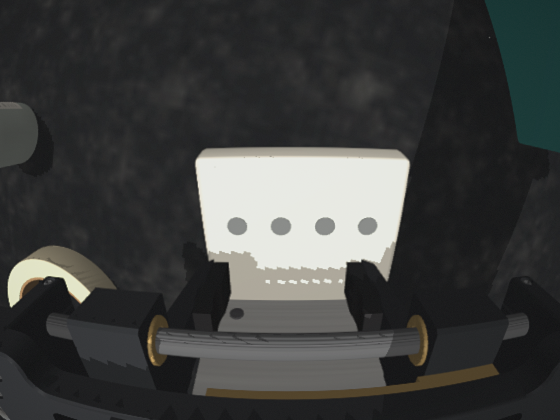

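View pics/c7.png

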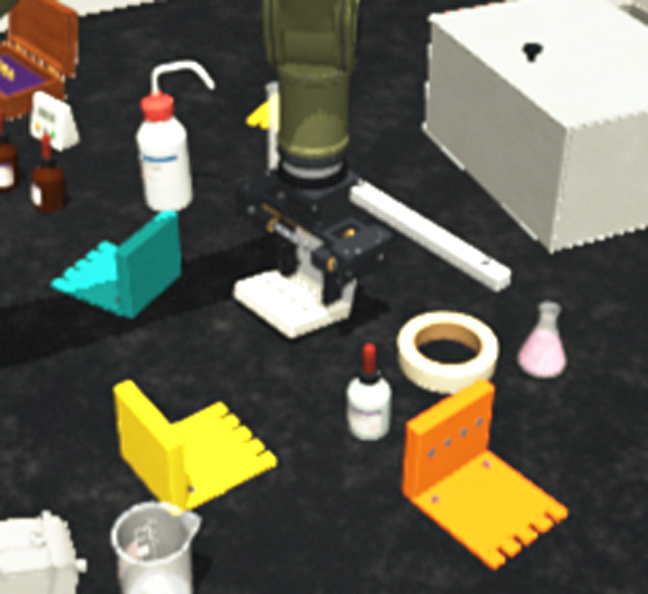

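The stand is still upright and was pushed only slightly. I'll back off over the toe, a little higher, and measure where the toe is now.

Call:
{"method": "carry_out", "body": {"translation": [[-0.15,-0.04,0.1],[-0.3,-0.08,0.3],[-0.4,-0.1,0.3],[-0.4,-0.1,0.2],[-0.4,-0.1,0.1],[-0.4,-0.1,0],[-0.35,-0.1,0],[0,0,0]], "twist": [[0,0,0],[0,0,0],[0,0,0],[0,0,0],[0,0,0],[0,0,0],[0,0,0],[0,0,0]], "grip": [60,60,60,60,60,60,60,60]}}

```text
time: 11.3
tool_pos: [0.4299, -0.0382, 0.0832]
orientation: [0.392, -3.104, 0.003]
wrist_force: [-0.9, 0.0, -0.6]
finger_gap: 0.0599
```

```bash
python3 pose.py 8; python3 -c "
from h import *
print(np.round(st()['q'],3))"
```

```text
t 11.3 pos [ 0.4299 -0.0382  0.0832] y-axis [-0.249  0.969 -0.   ] 104.41 z [-0.013 -0.003 -1.   ] F [-0.87  0.04 -0.63] gap 0.0599
scene base 441 [ 0.5049 -0.0277] [0.0897 0.0766] 14.79 zmax 0.023
scene plate 370 [ 0.5442 -0.004 ] [0.0109 0.1037] 14.95 zmax 0.119
side base 312 [ 0.5041 -0.0045] [0.0907 0.106 ] 15.04 zmax 0.022
side plate 221 [0.5461 0.0039] [0.0078 0.104 ] 15.62 zmax 0.119
t 11.4 pos [ 0.4318 -0.0376  0.0829] y-axis [-0.249  0.969  0.001] 104.41 z [-0.011 -0.002 -1.   ] F [ 0.47 -0.77  0.08] gap 0.0597
[ 0.159  0.809 -0.291  2.246  1.061  0.242  0.727]
```

View pics/side8.png

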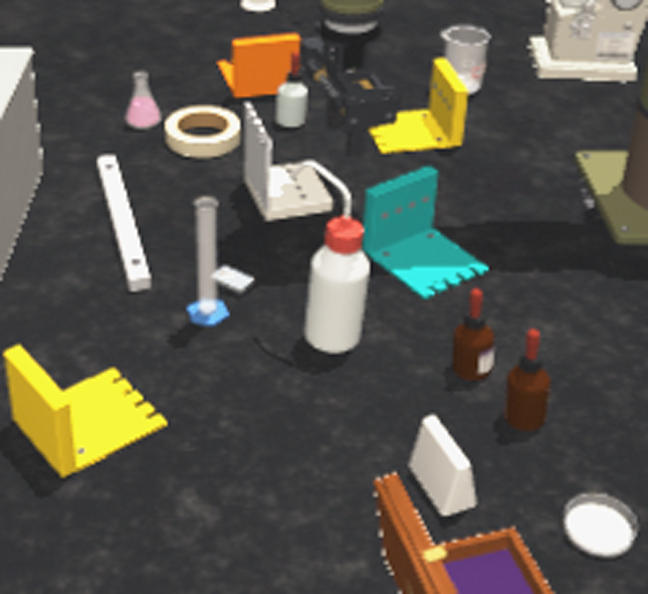

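The stand is upright with its toe at about (0.461, -0.022), at 15°. I'll tilt the fingertips 12.5° towards the robot to gain reach, then descend behind the toe.

Call:
{"method": "carry_out", "body": {"translation": [[0,0.1,0],[0.1,0.1,0],[0,0,-0.1],[0,0,-0.3],[0,0,-0.35],[0,0,-0.35],[0,0,-0.25],[0,0,-0.1]], "twist": [[-0.2,0.8,0],[-0.2,0.8,0],[-0.2,0.8,0],[0,0,0],[0,0,0],[0,0,0],[0,0,0],[0,0,0]], "grip": [60,60,60,60,60,60,60,60]}}

```text
time: 12.4
tool_pos: [0.4348, -0.0297, 0.0237]
orientation: [0.366, -2.891, 0.039]
wrist_force: [-1.1, -0.6, -0.7]
finger_gap: 0.0601
```

```bash
python3 pose.py 9; python3 -c "
from h import *
print(np.round(st()['q'],3))"
```

```text
t 12.4 pos [ 0.4348 -0.0297  0.0237] y-axis [-0.249  0.969  0.002] 104.4 z [-0.221 -0.054 -0.974] F [-1.1  -0.63 -0.67] gap 0.0601
scene base 133 [ 0.5131 -0.0507] [0.0912 0.0265] 16.02 zmax 0.022
scene plate 411 [ 0.5335 -0.0334] [0.1208 0.0605] 61.29 zmax 0.119
side base 306 [ 0.5063 -0.0079] [0.0926 0.1067] 16.84 zmax 0.022
side plate 221 [0.5463 0.0022] [0.0081 0.1068] 14.62 zmax 0.119
t 12.5 pos [ 0.435  -0.0297  0.024 ] y-axis [-0.249  0.969  0.002] 104.39 z [-0.22  -0.054 -0.974] F [-0.5  -0.2  -0.19] gap 0.0599
[ 0.211  0.993 -0.46   2.05   0.851  0.564  0.906]
```

View pics/side9.png

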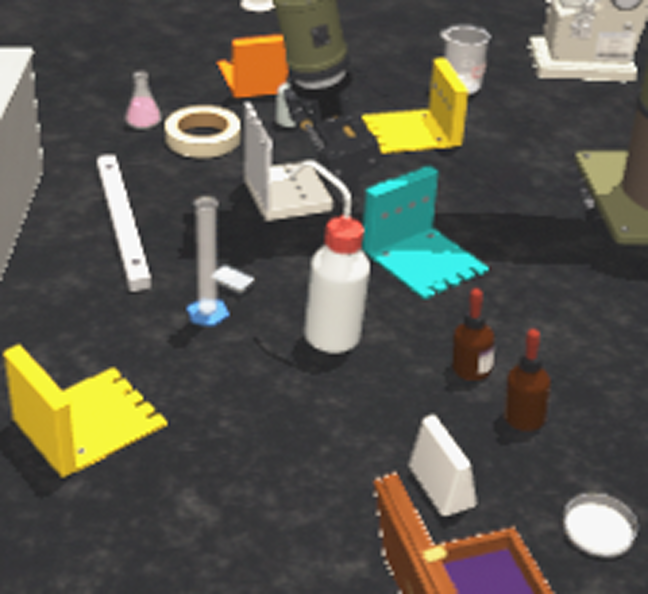

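z = 0.024 is reached, with the tips behind the toe. I'll push along the rail normal, slowly, for the first stretch.

Call:
{"method": "carry_out", "body": {"translation": [[0.1,0.02,0],[0.15,0.03,0],[0.15,0.03,0],[0.15,0.03,0],[0.2,0.05,0],[0.2,0.05,0],[0.2,0.05,0],[0.2,0.05,0]], "twist": [[0,0,0],[0,0,0],[0,0,0],[0,0,0],[0,0,0],[0,0,-0.1],[0,0,-0.1],[0,0,-0.1]], "grip": [60,60,60,60,60,60,60,60]}}

```text
time: 13.5
tool_pos: [0.4895, -0.0173, 0.0244]
orientation: [0.326, -2.896, 0.034]
wrist_force: [-3.2, -1.1, 3.4]
finger_gap: 0.0601
```

```bash
python3 pose.py 10
```

```text
t 13.5 pos [ 0.4895 -0.0173  0.0244] y-axis [-0.222  0.975  0.002] 102.84 z [-0.222 -0.048 -0.974] F [-3.23 -1.05  3.43] gap 0.0601
scene base 119 [ 0.5465 -0.0447] [0.0935 0.0244] 14.31 zmax 0.023
scene plate 226 [ 0.5745 -0.0328] [0.0974 0.0459] 60.7 zmax 0.118
side base 321 [5.434e-01 2.000e-04] [0.0926 0.1058] 12.39 zmax 0.023
side plate 182 [0.5846 0.01  ] [0.0076 0.1047] 12.84 zmax 0.118
```

View pics/side10.png

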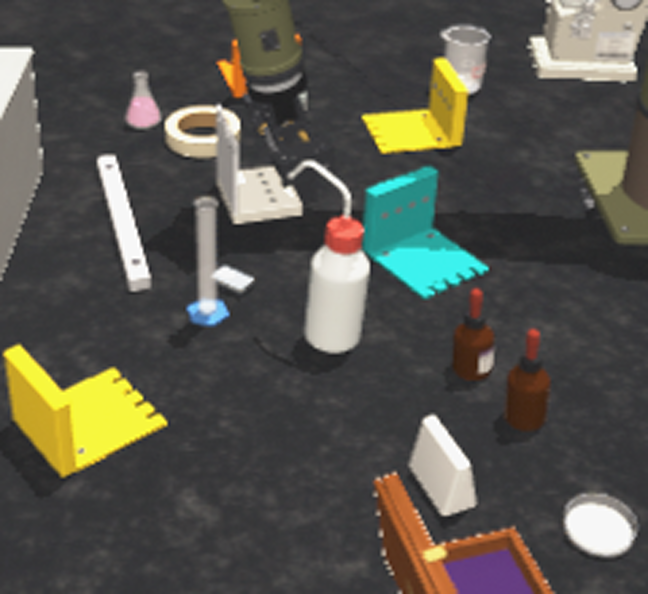

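The push works: the stand is upright and square to the rail at about 12.6°, with roughly 120 mm to go.

Call:
{"method": "carry_out", "body": {"translation": [[0.25,0.06,0],[0.3,0.07,0],[0.35,0.08,0],[0.35,0.08,0],[0.35,0.08,0],[0.35,0.08,0],[0.3,0.07,0],[0.2,0.04,0]], "twist": [[0,0,0],[0,0,0],[0,0,0],[0,0,0],[0,0,0],[0,0,0],[0,0,0],[0,0,0]], "grip": [60,60,60,60,60,60,60,60]}}

```text
time: 14.6
tool_pos: [0.5885, 0.0055, 0.0243]
orientation: [0.327, -2.897, 0.034]
wrist_force: [-3.2, -0.9, 2.0]
finger_gap: 0.0598
```

```bash
python3 pose.py 11
```

```text
t 14.6 pos [0.5885 0.0055 0.0243] y-axis [-0.223  0.975  0.003] 102.86 z [-0.22  -0.048 -0.974] F [-3.25 -0.9   2.03] gap 0.0598
scene base 114 [0.6084 0.0329] [0.079 0.038] 53.6 zmax 0.022
scene plate 230 [ 0.657  -0.0358] [0.1358 0.0444] 55.91 zmax 0.119
side base 241 [0.6463 0.0268] [0.1074 0.054 ] 88.71 zmax 0.021
side plate 144 [0.6823 0.0335] [0.0066 0.104 ] 12.86 zmax 0.117
```

View pics/side11.png

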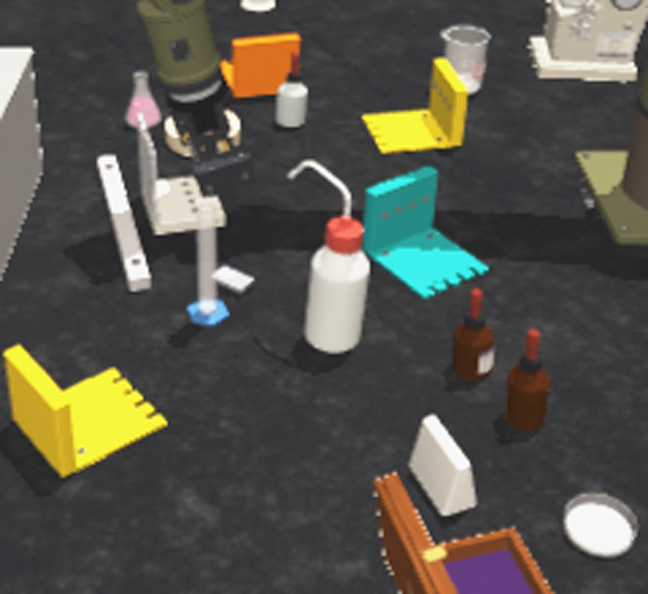

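About 22 mm is left. I'll close it in slowly.

Call:
{"method": "carry_out", "body": {"translation": [[0.1,0.02,0],[0.1,0.02,0],[0.08,0.02,0],[0.08,0.02,0],[0.06,0.01,0],[0.05,0.01,0],[0.04,0.01,0],[0,0,0]], "twist": [[0,0,0],[0,0,0],[0,0,0],[0,0,0],[0,0,0],[0,0,0],[0,0,0],[0,0,0]], "grip": [60,60,60,60,60,60,60,60]}}

```text
time: 15.7
tool_pos: [0.6079, 0.0095, 0.0243]
orientation: [0.327, -2.897, 0.034]
wrist_force: [-0.3, -0.4, -0.5]
finger_gap: 0.0602
```

```bash
python3 pose.py 12
```

```text
t 15.7 pos [0.6079 0.0095 0.0243] y-axis [-0.223  0.975  0.002] 102.87 z [-0.22  -0.048 -0.974] F [-0.32 -0.42 -0.48] gap 0.0602
scene base 115 [0.6304 0.0388] [0.0774 0.0383] 51.24 zmax 0.021
scene plate 193 [ 0.684  -0.0212] [0.1129 0.043 ] 55.94 zmax 0.12
side base 279 [0.6582 0.0275] [0.065  0.1104] 3.18 zmax 0.021
side plate 138 [0.7009 0.0371] [0.0066 0.1026] 12.61 zmax 0.118
```

View pics/side12.png

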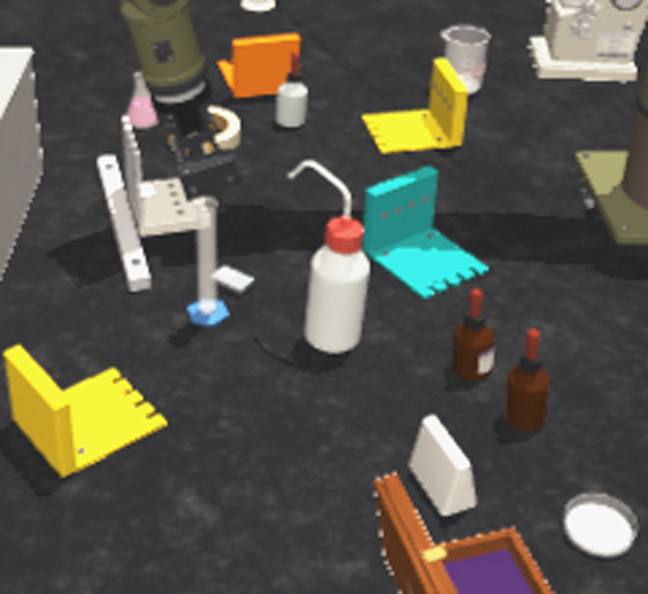

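Call:
{"method": "carry_out", "body": {"translation": [[0.02,0.005,0],[0.02,0.005,0],[0.02,0.005,0],[0.02,0.005,0],[0.02,0.005,0],[0,0,0],[0,0,0],[0,0,0]], "twist": [[0,0,0],[0,0,0],[0,0,0],[0,0,0],[0,0,0],[0,0,0],[0,0,0],[0,0,0]], "grip": [60,60,60,60,60,60,60,60]}}

```text
time: 16.8
tool_pos: [0.6118, 0.0105, 0.0244]
orientation: [0.327, -2.896, 0.034]
wrist_force: [-2.0, -0.9, 0.9]
finger_gap: 0.0597
```

```bash
python3 pose.py 13
```

```text
t 16.8 pos [0.6118 0.0105 0.0244] y-axis [-0.223  0.975  0.002] 102.87 z [-0.221 -0.048 -0.974] F [-2.   -0.9   0.95] gap 0.0597
scene base 117 [0.6336 0.0393] [0.0777 0.0392] 50.6 zmax 0.021
scene plate 186 [ 0.6935 -0.0121] [0.0961 0.0428] 55.8 zmax 0.119
side base 268 [0.6581 0.0312] [0.0649 0.1087] 3.07 zmax 0.02
side plate 137 [0.7056 0.0367] [0.0072 0.1067] 13.94 zmax 0.118
```

Call:
{"method": "carry_out", "body": {"translation": [[0.02,0.005,0],[0.02,0.005,0],[0.02,0.005,0],[0,0,0],[0,0,0],[0,0,0],[0,0,0],[0,0,0]], "twist": [[0,0,0],[0,0,0],[0,0,0],[0,0,0],[0,0,0],[0,0,0],[0,0,0],[0,0,0]], "grip": [60,60,60,60,60,60,60,60]}}

```text
time: 17.9
tool_pos: [0.6124, 0.0106, 0.0243]
orientation: [0.327, -2.892, 0.035]
wrist_force: [-5.7, -0.7, 1.7]
finger_gap: 0.0602
```

```bash
python3 pose.py 14
```

```text
t 17.9 pos [0.6124 0.0106 0.0243] y-axis [-0.223  0.975  0.002] 102.89 z [-0.225 -0.05  -0.973] F [-5.7 -0.7  1.7] gap 0.0602
scene base 117 [0.6344 0.0391] [0.0794 0.0385] 53.14 zmax 0.021
scene plate 185 [ 0.694  -0.0117] [0.0918 0.0425] 55.46 zmax 0.119
side base 266 [0.658 0.031] [0.0647 0.1074] 2.85 zmax 0.02
side plate 133 [0.7053 0.0373] [0.0062 0.105 ] 12.99 zmax 0.118
```

View pics/side14.png

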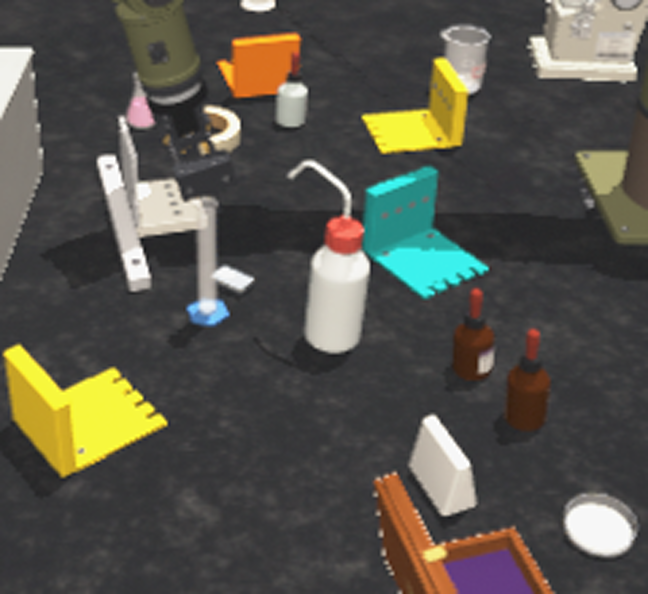

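The tool is blocked (5.7 N) and the back of the stand is flush. I'll retreat along the same line.

Call:
{"method": "carry_out", "body": {"translation": [[-0.15,-0.03,0],[-0.25,-0.06,0],[-0.3,-0.07,0],[-0.3,-0.07,0],[-0.3,-0.07,0.1],[-0.3,-0.07,0.2],[-0.2,-0.05,0.2],[0,0,0]], "twist": [[0,0,0],[0,0,0],[0,0,0],[0,0,0],[0,0,0],[0,0,0],[0,0,0],[0,0,0]], "grip": [60,60,60,60,60,60,60,60]}}

```text
time: 19.0
tool_pos: [0.5423, -0.0059, 0.0451]
orientation: [0.327, -2.897, 0.034]
wrist_force: [0.0, 0.1, -0.6]
finger_gap: 0.06
```

```bash
python3 pose.py 15;python3 - <<'E'
from h import *
for n in ['scene','side']:
    p=camera(n);W=cloud(p);save(p,n+'16')
    for t in ['wash_bottle','gel_flask','cylinder_25','drop_bottle_2','tape_roll']:
        for m in models.masks_of(p,t)[:1]:
            print(n,t,round(m['p'],2),np.round(np.median(W[m['pixels']&(p['z_map']>0)],0),3))
s=env.read_state();p=camera('wrist');save(p,'w16')
E
```

```text
t 19.0 pos [ 0.5423 -0.0059  0.0451] y-axis [-0.223  0.975  0.002] 102.88 z [-0.22  -0.048 -0.974] F [ 0.01  0.07 -0.6 ] gap 0.06
scene base 167 [ 0.661  -0.0072] [0.0783 0.0532] 18.59 zmax 0.02
scene plate 497 [0.7027 0.0317] [0.0143 0.1045] 11.93 zmax 0.119
side base 320 [0.6563 0.0276] [0.0687 0.1093] 3.01 zmax 0.02
side plate 135 [0.7051 0.0388] [0.0066 0.1049] 12.94 zmax 0.119
scene wash_bottle 0.73 [0.459 0.253 0.078]
scene gel_flask 0.67 [ 0.696 -0.222  0.029]
scene cylinder_25 0.61 [0.601 0.225 0.104]
scene drop_bottle_2 0.66 [ 0.482 -0.224  0.045]
scene tape_roll 0.6 [ 0.612 -0.169  0.021]
side wash_bottle 0.63 [0.471 0.296 0.083]
side gel_flask 0.47 [ 0.706 -0.199  0.031]
side cylinder_25 0.88 [0.606 0.243 0.059]
side drop_bottle_2 0.55 [ 0.491 -0.197  0.042]
side tape_roll 0.85 [ 0.629 -0.126  0.016]
```

View pics/side15.png

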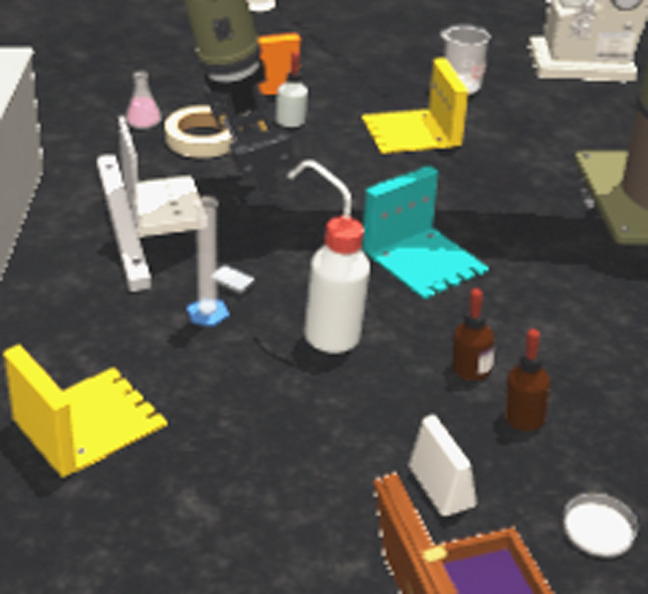

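View pics/scene15.png

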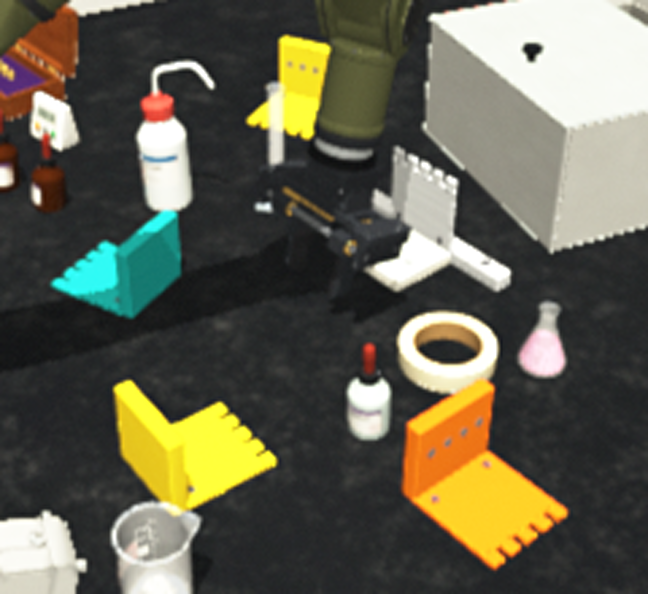

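The stand is upright and flush with the rail, everything else is where it was, and the gripper is clear of the stand.

```bash
python3 -c "
from h import *
st(); print(env.sign_off())"
```

```text
t 19.75 pos [ 0.5421 -0.0057  0.0444] y-axis [-0.223  0.975  0.002] 102.88 z [-0.221 -0.048 -0.974] F [-0.23  0.01  0.06] gap 0.0602
the job is handed in; nothing more can be done
None
```

I tipped the stand over its heel on to its base, then pushed it by the toe until its back was against the rail. I handed it in at about 19.8 s, and the system gives no verdict.

**Slip on the way:** my first descent behind the toe stopped at z = 0.042, so the fingers went over the base and nudged the stand about 4 mm. It stayed upright. I tilted the gripper 12.5° to get low enough and then pushed normally.

**Last checks:**
- **Upright and square:** in the side camera the plate stood about 118 mm high at 12.9°, against 12.7–12.9° for the rail. The scene camera gave 11.9°, with the gripper partly hiding the base.
- **Flush:** the side camera puts the heel about 11 mm from the rail's centre line, and the rail's front face is at 12 mm. At the end of the push the tool was blocked at 5.7 N. The scene camera's partial view read the plate about 2 mm further from the rail, about the calibration error.
- **Along the rail:** the stand's middle is roughly 15 mm from the rail's middle; the limit is 90 mm.
- **Other things:** the wash bottle, flask, cylinder and dropping bottle measured within about 3 mm of where they started. The tape roll's reading differed by up to 19 mm in the side camera and 7 mm in the scene camera. The gripper partly covered it there, and in the scene picture it looked unmoved. I checked the test block only by eye.
- **Robot:** it was clear of everything, with wrist force near zero.

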